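Unclamp a torn sieve insert and discard it

ROBOT

A 6-joint arm with a two-finger parallel gripper is mounted at the origin on a cart in front of the work surface, level with it; the furniture and walls round the work are solid. World frame = base frame: x ahead of the robot, y to its left, z up, the work surface at z = 0. Lengths are in mm, angles in rad, forces in N, time in s.
With the tool pointing down it reaches from about 350 to 875 mm from the base axis. Payload 4.2 kg.
Tool frame: the origin (TCP) lies at the very end of the fingers, on their centre line; the grasp point (between the pads) lies 19 mm behind it; z points along the fingers, y is the direction in which the jaws open and shut (so a half turn about z gives the same grasp; the last joint's range is limited). The gripper opens to 85 mm and grips with 20 to 120 N. Pads are 22 mm wide; open, the fingers measure 114 mm over their backs; the gripper's body (76 mm by 85 mm) begins 54 mm behind the grasp point. The pads swing forward as they close: fully open they stand 13 mm farther back than shut.
Start: joints at [1.57, 0.385, 0.008, 0, -1.194, -0.259], TCP at [160.523, 604.013, 231.312] pointing down, gripper open.
Joint ranges: [-3.14, 3.14], [-1.21, 2.06], [-1.07, 1.41], [-3.16, 2.05], [-2.99, -0.16], [-3.1, 3.1]. Speed limits (rad/s): [2.79, 2.79, 3.14, 3.14, 3.14, 3.14].

INTERFACE

Orientations are given as a unit quaternion [x, y, z, w].
In Python, from bench import arm, optics, job gives the robot as it stands.
- The arm moves only by the tool send_rows, never from a script. Its argument "steps" is a list that holds one entry, the list of rows, each a list of 5 numbers: the shift along the tool's x, y, z in cm, then the turn about the tool's z in rad, then the opening, from 0 (shut) to 1 (fully open). A call has 1 to 10 rows; each row shifts and turns the pose as measured when the row begins, along the tool's axes as they then stand; what a row does not reach is not made up. A row lasts 1/12 s, in which the tool goes at most 41.7 mm and 7.16 degrees, less where a joint would pass 70% of its speed; a pose out of reach is approached as far as the arm can. A call with a gripper value outside its range is refused whole. The fingers move at their own pace and stop on an object; the grip force is fixed at half the most. Time passes only in rows, so rows that do not move let the fingers close. It gives the time, the measured TCP pose, the force and the opening at its end, in the units of the state.
- arm.read_state(): the state, without advancing time (a new reading comes with each control period).
- optics.get_image(name): name is "scene" or "side" or "wrist"; returns (picture, depth): 480x640x3 uint8, blue, green, red; 480x640 float32, mm along the optical axis (not along the pixel's ray), 0 where there is no reading.
- optics.get_calibration(name): a dict with "K" (3x3 intrinsics, pixels), "k1" (the pictures are not rectified: a ray, as slopes to the right and down, at radius r is drawn at 1 + k1 r^2 times it, then the intrinsics apply), "rvec" (rotation vector, rad) and "tvec" (3), from world to camera coordinates, as OpenCV has them; the wrist camera has in their place "hand_eye" (4x4, takes a point from camera to tool coordinates, whose origin is the TCP and whose axes are the flange's). Camera axes: x right, y down, z forward; pixel columns grow to the right and rows downward; lengths in mm; the calibration is good to about 2 mm. A picture is of the moment at which its call begins: read the wrist's pose just before it. get_calibration takes no time and is no camera call.
- job.job_done(): hands the job in, once; it reports no verdict.
The state is a dict: "clock": time; "joints": joint angles; "joint_vel": joint speeds; "joint_efforts": joint torques, N m; "position": TCP position; "ee_rot": TCP orientation; "contact_force": force on the tool from outside, world axes, zero at the start; "wrist_torque": the same for the moment, N m; "gripper_width": finger opening in mm.
Only numpy, scipy, OpenCV 4.12 (cv2) and the standard library are available. Lean on these libraries where they do the work, as an engineer would, in place of code of your own. Each camera call takes 0.05 s, during which the arm holds its last target. There are 200 camera calls.

TASK

The mesh of the sieve insert in the sifting box is torn. Unscrew all three captive hook bolts, anticlockwise and fully back to their end stops, while the insert stays in its seat; then lift the insert out by its handle and put it inside the white tub. Leave the canister, the jars and the tub where they stand.

Things in the scene. Friction and masses are not known exactly. Their poses are not given: they have to be found in the camera images.
- sieve_box: Fixed plywood sifting box with aluminium deck, 190 x 270 x 70 mm (x, y, z); wire pan pull on its -x side. Origin under its centre on the table, z up, deck top at z 70. A recess in the deck, 125 x 175 mm, 8 deep, holds the sieve insert; three captive hook bolts stand round it. Upright park pins (6 mm thick, 12 high) on the deck stop the hook feet.
- sieve: Loose sieve insert, 0.28 kg: flat steel frame 120 x 170 x 10 mm (x, y, z) with torn wire mesh, lying in the recess, frame top 2 mm above the deck, 2.5 mm play all round. Origin at the underside's centre, z up. Bridge handle over its middle: bar 12 mm thick (x), 86 long (y), 12 high, top at z 49, open below, feet at y +-40 mm.
- sieve_handle (a point): centre of the sieve insert's handle bar, 43 mm above the insert's underside; axes as the insert
- tub: Loose white tub, open on top, outside 253 x 363 x 128 mm (x, y, z), walls slope: inside floor about 160 x 270 mm, 9 mm thick, mouth about 200 x 310 mm. Origin under its centre, z up.
- canister: Loose square clear canister with green lid, 68 x 58 mm, 113 mm high; bystander. Origin under its centre.
- jar: Loose round clear rearing jar with lid, at the left front of the table, 102 mm across, 73 mm high; bystander. Origin under its centre.
- bolt_single (a joint): Captive hook bolt alone at the box's +y side (x 0, y +107 mm in its frame). Rad: 0 = clamped, hook foot over the insert's frame; grows as it is unscrewed, anticlockwise from above, rising 4 mm a turn. The end stop (foot against its park pin) is somewhere from 1.7 to 2.6 rad, different for each bolt: feel for it. Stiff (0.12 N m), stays where left.
- bolt_single_grip (a point): Centre of that bolt's black bar grip, on the bolt axis, 46 mm above the deck when clamped. Bar 62 mm long along this point's x, 15 thick along y, 24 high (12 above and below this point), on a shank 12 mm thick. The steel hook foot, 35 mm long, top 11 mm above the deck, points along this point's +x.
- bolt_near (a joint): Captive hook bolt at the box's -y side, -x end (x -55, y -107 mm in its frame). Rad: 0 = clamped, hook foot over the insert's frame; grows as it is unscrewed, anticlockwise from above, rising 4 mm a turn. The end stop (foot against its park pin) is somewhere from 1.7 to 2.6 rad, different for each bolt: feel for it. Stiff (0.12 N m), stays where left.
- bolt_near_grip (a point): Centre of that bolt's black bar grip, on the bolt axis, 46 mm above the deck when clamped. Bar 62 mm long along this point's x, 15 thick along y, 24 high (12 above and below this point), on a shank 12 mm thick. The steel hook foot, 35 mm long, top 11 mm above the deck, points along this point's +x.
- bolt_far (a joint): Captive hook bolt at the box's -y side, +x end (x +55, y -107 mm in its frame). Rad: 0 = clamped, hook foot over the insert's frame; grows as it is unscrewed, anticlockwise from above, rising 4 mm a turn. The end stop (foot against its park pin) is somewhere from 1.7 to 2.6 rad, different for each bolt: feel for it. Stiff (0.12 N m), stays where left.
- bolt_far_grip (a point): Centre of that bolt's black bar grip, on the bolt axis, 46 mm above the deck when clamped. Bar 62 mm long along this point's x, 15 thick along y, 24 high (12 above and below this point), on a shank 12 mm thick. The steel hook foot, 35 mm long, top 11 mm above the deck, points along this point's +x.

How it is judged (in metres and radians):
On the way, in this order (a step that is already met when the one before it is completed fails the run):
1. all three hook bolts are unscrewed to their end stops with the sieve insert still in its seat (value of joint bolt_single above 2.03 rad and value of joint bolt_near above 1.78 rad and value of joint bolt_far above 2.28 rad and distance of sieve from where it was at the start of the episode below 0.012 m), for 0.2 s.
2. the sieve insert is lifted clear out of the box (z of sieve in the frame of sieve_box above 0.09 m), for 0.1 s.
At the end, for the whole second after the job is handed in: Each of the three bolts is within 0.12 rad of its end stop; the sieve insert lies at rest inside the upright tub (its origin within 90 mm in x and 140 mm in y of the tub's centre and less than 90 mm above the tub's underside) (value of joint bolt_single above 2.03 rad and value of joint bolt_near above 1.78 rad and value of joint bolt_far above 2.28 rad and x of sieve in the frame of tub between -0.09 and 0.09 m and y of sieve in the frame of tub between -0.14 and 0.14 m and z of sieve in the frame of tub below 0.09 m and linear speed of sieve below 0.02 m/s and angle between tub's own z axis and vertical below 0.1 rad); the robot touches nothing.
It fails at once if the canister or the jar is moved by more than 30 mm (not (distance of each of canister, jar from where it was at the start of the episode below 0.03 m)).
It fails at once if the tub is shifted by more than 60 mm (distance of tub from where it was at the start of the episode above 0.06 m).
It also fails if it takes over 72 s, if anything falls off the work surface, if the arm or the gripper's body presses on something with over 40 N, if the wrist force passes 120 N, or if a joint passes its speed limit or range.

## Working session

There is one attempt and no reset: what is moved stays moved. The work goes in short steps, Python scripts to look and compute and a tool call to move; the robot and the scene stay as the last step left them, time stands still between calls to the robot, and variables do not carry over. Pictures are saved under pics/ and viewed, about 8 in all and at most 12, crops included, and the job is handed in when it is done.

Besides the shell and the picture viewer there is one more tool, called after ">>>" as name(argument=value, ...), one argument or row to a line, values as JSON. send_rows: Moves the arm, as the interface text tells. Its arguments: {"type":"object","properties":{"steps":{"type":"array","items":{"type":"array","items":{"type":"array","items":{"type":"number"}}}}},"required":["steps"]}

```bash
mkdir -p pics; cat > h.py <<'E'
import numpy as np, cv2
from scipy.spatial.transform import Rotation as R
from bench import arm, optics, job
def grab(n,f=None):
    s=arm.read_state(); im,d=optics.get_image(n)
    if f: cv2.imwrite('pics/'+f,im)
    np.savez(''+n+'.npz',im=im,d=d,p=s['position'],q=s['ee_rot'])
    return im,d
def load(n):
    z=np.load(''+n+'.npz'); return z
def w(n,u,v,z=None,dep=None):
    """pixel->world; with z: intersect plane z; otherwise depth"""
    c=optics.get_calibration(n);K=np.array(c['K']);S=load(n)
    k1=c['k1']
    x=np.array([(u-K[0,2])/K[0,0],(v-K[1,2])/K[1,1]]);y=x.copy()
    for _ in range(20): y=x/(1+k1*(y@y))
    ray=np.array([y[0],y[1],1.])
    if n=='wrist':
        H=np.array(c['hand_eye']);Rt=R.from_quat(S['q']).as_matrix()
        M=Rt@H[:3,:3];o=Rt@H[:3,3]+S['p']
    else:
        Rm=cv2.Rodrigues(np.array(c['rvec'],float))[0];M=Rm.T;o=-Rm.T@np.array(c['tvec'],float).ravel()
    if z is None:
        dd=S['d'][int(round(v)),int(round(u))] if dep is None else dep
        return o+M@ray*dd
    r=M@ray
    return o+r*(z-o[2])/r[2]
E
python3 - <<'E'
from h import *
s=arm.read_state();print(s)
a,_=grab('scene','s1.png');b,_=grab('wrist','w1.png');
E
```

```text
{'clock': 0.0, 'joints': array([ 1.56960857e+00,  3.85524889e-01,  6.64657711e-03, -5.11937423e-04,
       -1.19403496e+00, -2.58570931e-01]), 'joint_vel': array([ 0.00031829,  0.00088825,  0.00034622, -0.00129463, -0.00286832,
       -0.00052341]), 'joint_efforts': array([-1.47500683e-03, -3.92289948e+01,  1.88399452e+01,  4.18600515e+00,
       -4.61585078e-03, -4.90221964e-06]), 'position': array([160.37514533, 603.46360091, 230.2469223 ]), 'ee_rot': array([ 9.91564710e-01, -1.29608057e-01, -1.00107264e-04,  1.08025308e-03]), 'contact_force': array([0.25721805, 0.48320238, 0.30989178]), 'wrist_torque': array([ 0.0042696 , -0.01013831,  0.00735814]), 'gripper_width': 85.3986424083484}
```

View pics/s1.png

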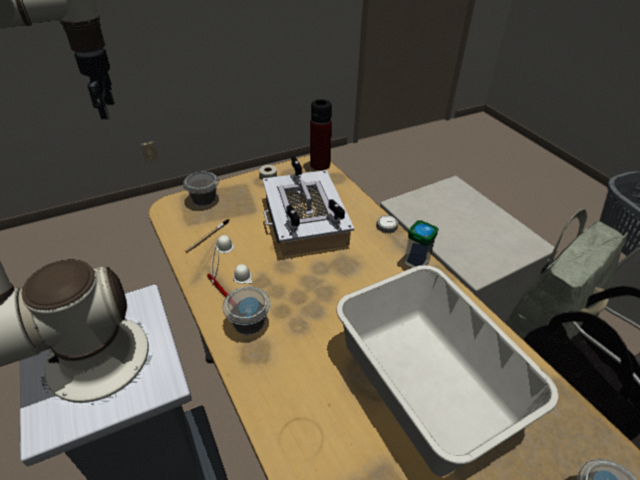

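View pics/w1.png

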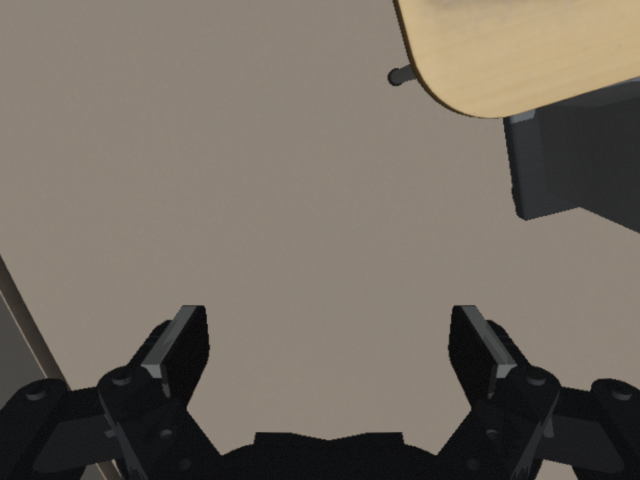

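The scene picture shows the sifting box around (308,205), with its grips at about (297,168), (293,215) and (337,208). The canister is at (422,243) and the tub at (445,370). The wrist view shows only floor. I'll get a coarse position, then look closer.

```bash
python3 - <<'E'
from h import *
np.set_printoptions(precision=0,suppress=True)
im=load('scene')['im'];cv2.imwrite('pics/c1.png',cv2.resize(im[150:270,240:380],None,fx=5,fy=5,interpolation=cv2.INTER_CUBIC))
for n,u,v,z in [('single',297,166,116),('near',293,214,116),('far',337,208,116),('c',264,180,70),('c',330,172,70),('c',353,232,70),('c',276,245,70),('can lid',424,229,113),('tub1',340,305,128),('tub2',430,268,128),('tub3',556,388,128),('tub4',450,465,128),('jar',248,300,73)]: print(n,w('scene',u,v,z),w('scene',u,v))
E
```

```text
single [593. 317. 116.] [586. 302. 126.]
near [496. 126. 116.] [490. 113. 127.]
far [604. 101. 116.] [597.  89. 126.]
c [506. 356.  70.] [506. 356.  70.]
c [695. 312.  70.] [746. 406.  -0.]
c [624.  50.  70.] [670. 123.  -4.]
c [433.  88.  70.] [459. 158.   1.]
can lid [754. -55. 113.] [757. -52. 110.]
tub1 [ 458. -184.  128.] [ 459. -183.  127.]
tub2 [ 677. -178.  128.] [ 676. -178.  129.]
tub3 [ 697. -498.  128.] [ 798. -465.    1.]
tub4 [ 460. -517.  128.] [ 478. -508.   86.]
jar [314. -48.  73.] [316. -43.  67.]
```

View pics/c1.png

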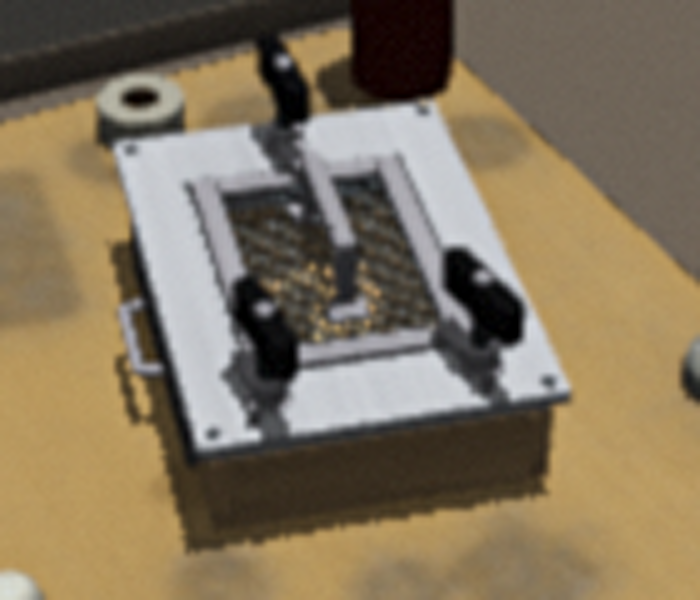

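```bash
python3 - <<'E'
from h import *
c=optics.get_calibration('wrist');print(c)
E
```

```text
{'K': array([[418.06540949,   0.        , 328.4350986 ],
       [  0.        , 418.06540949, 231.31049787],
       [  0.        ,   0.        ,   1.        ]]), 'k1': -0.069564263483636, 'hand_eye': array([[ 7.49398877e-04, -9.54512473e-01, -2.98170047e-01,
         7.72543910e+01],
       [ 9.99999538e-01,  5.35811194e-04,  7.98068299e-04,
         8.24178274e-01],
       [-6.02003296e-04, -2.98170508e-01,  9.54512434e-01,
        -1.42295080e+02],
       [ 0.00000000e+00,  0.00000000e+00,  0.00000000e+00,
         1.00000000e+00]])}
```

>>> send_rows(
  steps=[
    [[2, 1, -2, 0, 1], [3, 1.7, -1.5, 0, 1], [3, 1.7, -1.5, 0, 1], [3, 1.7, -1.5, 0, 1], [3, 1.7, 0, 0, 1], [3, 1.7, 0, 0, 1], [3, 1.7, 0, 0, 1], [3, 1.7, 0, 0, 1], [3, 1.7, 0, 0, 1], [3, 1.7, 0, 0, 1]],
  ],
)

```text
clock: 0.93
position: [403.1, 364.9, 293.5]
ee_rot: [0.992, -0.124, -0.001, 0.006]
contact_force: [0.5, 0.5, -0.4]
gripper_width: 85.5
```

>>> send_rows(
  steps=[
    [[3, 1.8, 0, 0, 1], [3, 1.8, 0, 0, 1], [3, 1.8, 0, 0, 1], [3, 1.8, 0, 0, 1], [3, 1.7, 0, 0, 1], [3, 1.7, 0, 0, 1], [3, 1.7, 0, 0, 1], [0, 0, 0, 0, 1]],
  ],
)

```text
clock: 1.6
position: [584.7, 179.1, 290.9]
ee_rot: [0.992, -0.126, -0.004, 0.009]
contact_force: [-0.5, 1.2, -0.8]
gripper_width: 85.7
```

```bash
python3 - <<'E'
from h import *
b,_=grab('wrist','w2.png');print(load('wrist')['p'],load('wrist')['q'])
E
```

```text
[584.67754483 179.0773531  290.92509837] [ 0.9919744  -0.12608462 -0.0036975   0.00870511]
```

View pics/w2.png

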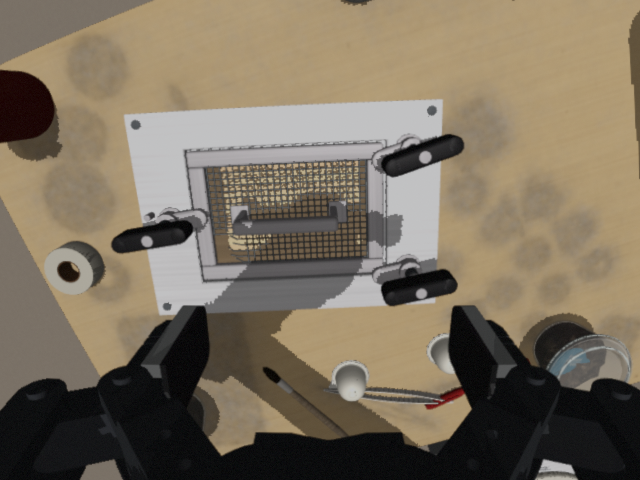

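The wrist view shows the grip-top dots: single at (147,241), far at (425,157), near at (421,294). The handle bar runs from (237,228) to (340,224) with its top visible, and the bars are turned a little. Next I'll convert these to world positions.

```bash
python3 - <<'E'
from h import *
np.set_printoptions(precision=1,suppress=True)
for n,u,v in [('single',147,241),('far',425,157),('near',421,294)]: print(n,w('wrist',u,v,128),w('wrist',u,v))
for n,a,b in [('single',(191,229),(114,243)),('far',(385,166),(463,144)),('near',(384,290),(456,282))]:
  d=w('wrist',*b,128)-w('wrist',*a,128); print(n,np.hypot(*d[:2]),np.degrees(np.arctan2(d[1],d[0])))
P=[w('wrist',u,v,70) for u,v in [(124,114),(441,99),(160,314),(443,309),(135,125),(432,111),(167,307)]]
for p in P: print(p)
for a,b in [(0,1),(0,2),(4,5),(4,6)]:
  d=P[b]-P[a];print(np.degrees(np.arctan2(d[1],d[0])),np.hypot(*d[:2]))
for u,v in [(232,222),(338,219),(338,231),(232,233)]: print('h',w('wrist',u,v,113),w('wrist',u,v))
E
```

```text
single [593.5 317.8 128. ] [593.7 317.5 128.6]
far [602.5  97.4 128. ] [602.6  97.4 128.3]
near [494.4 120.6 128. ] [494.7 120.6 128.5]
single 62.95332924452698 85.65872342387352
far 58.932034445878784 -88.46138069905358
near 58.58944204964107 -98.26095605074524
[692.3 324.8  70. ]
[636.1  62.8  70. ]
[507. 364.  70.]
[440.9  94.6  70. ]
[681.2 319.   70. ]
[628.2  72.1  70. ]
[512.4 354.4  70. ]
-102.1041025547868 268.03221702098244
168.05395282175837 189.38276842960872
-102.09543686425181 252.57724113969095
168.1426271168934 172.40142506715037
h [587.7 253.2 113. ] [578.1 265.4  70.5]
h [568.6 170.9 113. ] [556.2 172.2  69.7]
h [558.9 173.3 113. ] [526.1 177.2  10. ]
h [579.  256.1 113. ] [567.4 269.5  67.6]
```

```bash
python3 - <<'E'
from h import *
im=load('wrist')['im'];cv2.imwrite('pics/c2.png',cv2.resize(im[90:320,100:480],None,fx=2.1,fy=2.1,interpolation=cv2.INTER_CUBIC))
E
```

```text
(no output)
```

View pics/c2.png

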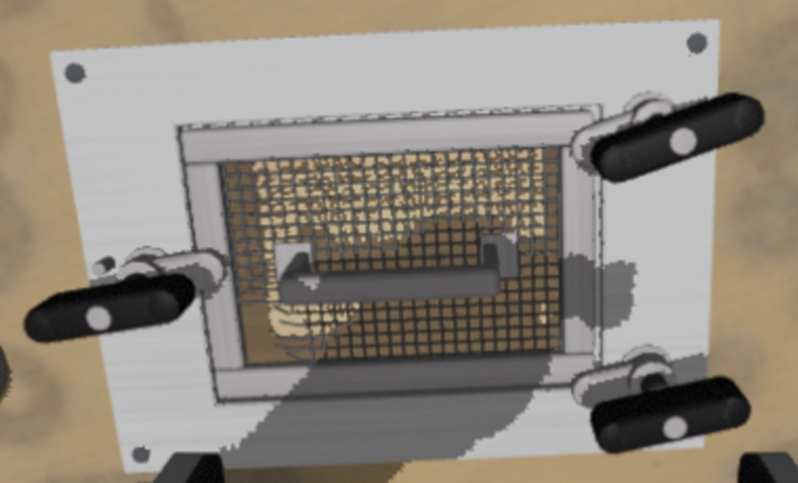

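```bash
cat >> h.py <<'E'
def to(x,y,z,yaw=None):
    s=arm.read_state();M=R.from_quat(s['ee_rot']).as_matrix()
    d=M.T@(np.array([x,y,z])-s['position'])/10
    cy=np.degrees(np.arctan2(M[1,0],M[0,0]))
    t=0 if yaw is None else -np.radians((yaw-cy+180)%360-180)
    print('clock %.2f'%s['clock'],'pos',s['position'].round(1),'yaw %.1f'%cy,'| shift cm',d.round(2),'turn %.3f'%t,'| j',s['joints'].round(2),'F',s['contact_force'].round(1),'T',s['wrist_torque'].round(2),'w %.1f'%s['gripper_width'],'zax',M[:,2].round(3))
E
python3 -c "
from h import *
to(494.4,120.6,180,-98.3)"
```

```text
clock 1.65 pos [583.2 180.4 290.7] yaw -14.5 | shift cm [-7.04  7.81 11.26] turn 1.463 | j [ 0.57  0.33  0.08  0.01 -1.33  0.75] F [-0.9 -0.2 -0.2] T [ 0.03  0.07 -0.03] w 85.4 zax [-0.011 -0.016 -1.   ]
```

>>> send_rows(
  steps=[
    [[-2.4, 2.6, 2, 0, 1], [-2.4, 2.6, 2, 0, 1], [-2.4, 2.6, 2, 0, 1], [0, 0, 1.5, 0.122, 1], [0, 0, 1, 0.122, 1], [0, 0, 1, 0.122, 1], [0, 0, 0, 0.122, 1], [0, 0, 0, 0.122, 1], [0, 0, 0, 0.122, 1], [0, 0, 0, 0.122, 1]],
  ],
)

```text
clock: 2.48
position: [479.4, 119.8, 187.5]
ee_rot: [0.845, -0.535, -0.004, 0.014]
contact_force: [0.3, 0.1, 0.9]
gripper_width: 85.5
```

```bash
python3 -c "
from h import *
to(494.4,120.6,150,-98.3)"
```

```text
clock 2.48 pos [479.4 119.8 187.5] yaw -64.7 | shift cm [ 0.54 -1.5   3.71] turn 0.586 | j [ 0.58  0.22 -0.36  0.   -1.03 -0.14] F [0.3 0.1 0.9] T [ 0.03 -0.01  0.  ] w 85.5 zax [-0.022 -0.019 -1.   ]
```

>>> send_rows(
  steps=[
    [[0.5, -1.5, 0, 0.122, 1], [0, 0, 0, 0.122, 1], [0, 0, 0, 0.122, 1], [0, 0, 0, 0.122, 1], [0, 0, 0, 0.1, 1], [0, 0, 0, 0, 1]],
  ],
)

```text
clock: 2.98
position: [490.8, 125.6, 186.2]
ee_rot: [-0.647, 0.763, 0.001, -0.016]
contact_force: [-0.0, -0.1, -0.0]
gripper_width: 85.2
```

```bash
python3 - <<'E'
from h import *
b,_=grab('wrist','w3.png')
to(494.4,120.6,97,-98.3)
E
```

```text
clock 3.03 pos [490.8 125.5 186.2] yaw -99.2 | shift cm [ 0.23 -0.64  8.91] turn -0.016 | j [ 0.57  0.24 -0.33  0.   -1.04 -0.73] F [0.1 0.4 0. ] T [ 0.04 -0.02 -0.  ] w 85.5 zax [-0.026 -0.019 -0.999]
```

View pics/w3.png

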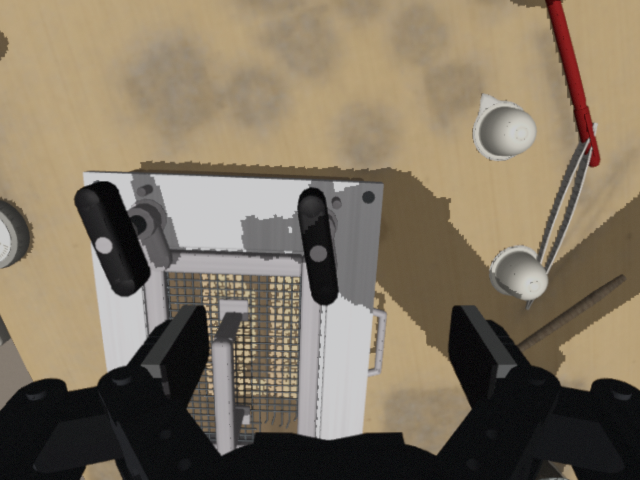

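The wrist camera now sees the near grip's dot at (318,254), with bar ends at (312,190) and (326,302). The far dot is at (104,245). I'll check these positions against the first estimate.

```bash
python3 - <<'E'
from h import *
for n,u,v in [('far',104,245),('near',318,254)]: print(n,w('wrist',u,v,128))
for a,b in [((325,300),(311,194)),((127,294),(91,188))]:
  d=w('wrist',*b,127)-w('wrist',*a,127); print(np.hypot(*d[:2]),np.degrees(np.arctan2(d[1],d[0])))
E
```

```text
far [602.35277537  97.70233894 128.        ]
near [495.06035002 120.99927609 128.        ]
57.557357821973426 -92.63758294699691
58.123085466965016 -88.8485153692955
```

>>> send_rows(
  steps=[
    [[0.2, -0.6, 1.5, -0.09, 1], [0, 0, 2, 0, 1], [0, 0, 2, 0, 1], [0, 0, 2, 0, 1], [0, 0, 1, 0, 1], [0, 0, 0, 0, 1]],
  ],
)

```text
clock: 3.53
position: [493.8, 123.9, 100.0]
ee_rot: [-0.691, 0.722, 0.002, -0.013]
contact_force: [1.1, 0.2, 0.0]
gripper_width: 85.3
```

```bash
python3 - <<'E'
from h import *
to(494.8,120.8,97,-94)
E
```

```text
clock 3.53 pos [493.8 123.9 100. ] yaw -92.5 | shift cm [ 0.3  -0.12  0.3 ] turn 0.026 | j [ 0.57  0.34 -0.43  0.   -0.82 -0.61] F [1.1 0.2 0. ] T [-0.   -0.01 -0.04] w 85.3 zax [-0.021 -0.016 -1.   ]
```

>>> send_rows(
  steps=[
    [[0.35, -0.1, 0.3, 0.02, 1], [0, 0, 0, 0, 0], [0, 0, 0, 0, 0], [0, 0, 0, 0, 0], [0, 0, 0, 0, 0], [0, 0, 0, 0, 0], [0, 0, 0, 0, 0]],
  ],
)

```text
clock: 4.12
position: [494.9, 121.3, 100.2]
ee_rot: [-0.686, 0.728, 0.001, -0.012]
contact_force: [-5.8, 4.1, 8.5]
gripper_width: 14.2
```

```bash
python3 - <<'E'
from h import *
to(494.8,120.8,97,-94)
E
```

```text
clock 4.12 pos [494.9 121.3 100.2] yaw -93.4 | shift cm [0.05 0.   0.32] turn 0.011 | j [ 0.56  0.34 -0.43  0.   -0.82 -0.62] F [-5.8  4.1  8.5] T [1.13 1.25 0.02] w 14.2 zax [-0.018 -0.014 -1.   ]
```

>>> send_rows(
  steps=[
    [[0, 0, 0, -0.12, 0], [0, 0, 0, -0.12, 0], [0, 0, 0, -0.12, 0], [0, 0, 0, -0.12, 0], [0, 0, 0, -0.12, 0], [0, 0, 0, -0.12, 0], [0, 0, 0, -0.12, 0], [0, 0, 0, -0.12, 0], [0, 0, 0, -0.12, 0], [0, 0, 0, -0.12, 0]],
  ],
)

```text
clock: 4.95
position: [495.0, 121.9, 101.3]
ee_rot: [0.982, -0.19, -0.006, 0.005]
contact_force: [-1.2, -0.4, -0.4]
gripper_width: 13.6
```

```bash
python3 - <<'E'
from h import *
to(494.8,120.8,97,15)
E
```

```text
clock 4.95 pos [495.  121.9 101.3] yaw -22.0 | shift cm [0.02 0.1  0.43] turn -0.645 | j [ 0.56  0.34 -0.44 -0.   -0.81  0.63] F [-1.2 -0.4 -0.4] T [-0.   -0.23 -0.12] w 13.6 zax [-0.013 -0.008 -1.   ]
```

>>> send_rows(
  steps=[
    [[0, 0, 0, -0.12, 0], [0, 0, 0, -0.12, 0], [0, 0, 0, -0.12, 0], [0, 0, 0, -0.12, 0], [0, 0, 0, -0.08, 0], [0, 0, 0, -0.08, 0]],
  ],
)

```text
clock: 5.45
position: [494.2, 121.7, 101.7]
ee_rot: [0.991, 0.137, -0.006, 0.001]
contact_force: [0.5, -1.6, 0.3]
gripper_width: 13.9
```

```bash
python3 - <<'E'
from h import *
to(494.8,120.8,97,15)
E
```

```text
clock 5.45 pos [494.2 121.7 101.7] yaw 15.8 | shift cm [0.04 0.11 0.47] turn 0.013 | j [ 0.56  0.33 -0.44 -0.01 -0.81  1.29] F [ 0.5 -1.6  0.3] T [-0.34 -0.35 -2.2 ] w 13.9 zax [-0.012 -0.003 -1.   ]
```

>>> send_rows(
  steps=[
    [[0, 0, 0, -0.08, 0], [0, 0, 0, -0.08, 0], [0, 0, 0, -0.08, 0]],
  ],
)

```text
clock: 5.7
position: [492.1, 121.1, 102.0]
ee_rot: [0.971, 0.239, -0.007, -0.004]
contact_force: [-6.0, 0.6, 7.2]
gripper_width: 14.0
```

```bash
python3 - <<'E'
from h import *
to(494.8,120.8,97,15)
E
```

```text
clock 5.70 pos [492.1 121.1 102. ] yaw 27.7 | shift cm [0.24 0.16 0.5 ] turn 0.221 | j [ 0.55  0.33 -0.44 -0.02 -0.81  1.51] F [-6.   0.6  7.2] T [ 0.16  1.74 -3.35] w 14.0 zax [-0.016  0.005 -1.   ]
```

>>> send_rows(
  steps=[
    [[0, 0, 0, 0, 1], [0, 0, 0, 0, 1], [0, 0, 0, 0, 1], [0, 0, 0, 0, 1], [0, 0, -2, 0, 1], [0, 0, -2.5, 0, 1], [0, 0, -2.5, 0, 1], [0, 0, -1, 0, 1]],
  ],
)

```text
clock: 6.37
position: [492.3, 119.6, 182.6]
ee_rot: [0.971, 0.24, -0.01, -0.002]
contact_force: [1.0, 0.5, 0.2]
gripper_width: 85.2
```

```bash
python3 - <<'E'
from h import *
to(602.4,97.6,165,-88.7)
E
```

```text
clock 6.37 pos [492.3 119.6 182.6] yaw 27.8 | shift cm [8.74 7.1  1.52] turn 2.033 | j [ 0.55  0.24 -0.33 -0.01 -1.02  1.51] F [1.  0.5 0.2] T [ 0.05 -0.11 -0.01] w 85.2 zax [-0.021 -0.    -1.   ]
```

>>> send_rows(
  steps=[
    [[3, 2.4, 0, 0, 1], [3, 2.4, 0, 0, 1], [2.7, 2.3, 0, 0, 1], [0, 0, 0, 0.125, 1], [0, 0, 0, 0.125, 1], [0, 0, 0, 0.125, 1], [0, 0, 0, 0.125, 1], [0, 0, 0, 0.125, 1], [0, 0, 0, 0.125, 1], [0, 0, 0, 0.125, 1]],
  ],
)

```text
clock: 7.2
position: [610.5, 97.2, 183.8]
ee_rot: [0.982, -0.191, -0.006, 0.004]
contact_force: [-0.6, 0.1, -0.4]
gripper_width: 85.2
```

>>> send_rows(
  steps=[
    [[0, 0, 0, 0.125, 1], [0, 0, 0, 0.125, 1], [0, 0, 0, 0.125, 1], [0, 0, 0, 0.125, 1], [0, 0, 0, 0.125, 1], [0, 0, 0, 0.125, 1], [0, 0, 0, 0.125, 1], [0, 0, 0, 0.125, 1], [0, 0, 0, 0.12, 1], [0, 0, 0, 0, 1]],
  ],
)

```text
clock: 8.03
position: [611.0, 98.0, 182.5]
ee_rot: [0.728, -0.685, -0.001, 0.01]
contact_force: [0.0, -0.3, 0.2]
gripper_width: 85.3
```

```bash
python3 - <<'E'
from h import *
b,_=grab('wrist','w4.png')
to(602.4,97.6,99,-88.7)
E
```

```text
clock 8.08 pos [610.9  98.1 182.5] yaw -86.3 | shift cm [-0.11  0.73  8.36] turn 0.042 | j [ 0.42  0.42 -0.07  0.01 -1.1  -0.36] F [ 0.5 -0.4 -0.3] T [ 0.01 -0.01  0.01] w 85.3 zax [-0.014 -0.013 -1.   ]
```

View pics/w4.png

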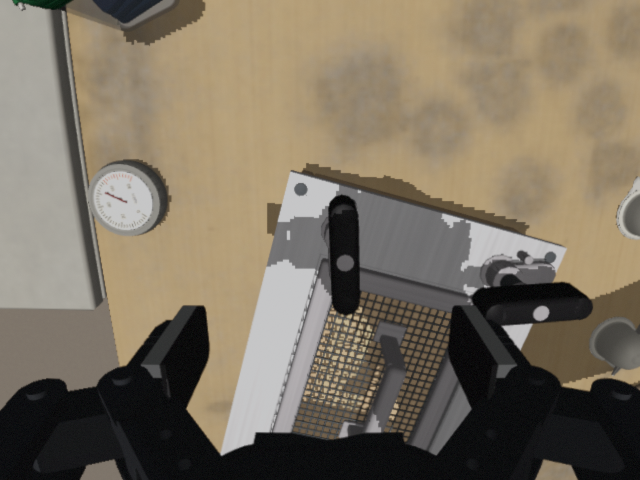

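The near hook foot now rests at its park pin, around (530,262). The far grip's dot is at (345,263) and its bar lines up with the jaws, so I'll grasp it.

>>> send_rows(
  steps=[
    [[-0.1, 0.7, 2, 0.04, 1], [0, 0, 2, 0, 1], [0, 0, 2, 0, 1], [0, 0, 2, 0, 1], [0, 0, 0.3, 0, 1]],
  ],
)

```text
clock: 8.5
position: [605.0, 98.6, 99.8]
ee_rot: [0.722, -0.692, 0.002, 0.007]
contact_force: [-0.4, 0.2, -0.2]
gripper_width: 85.5
```

```bash
python3 - <<'E'
from h import *
to(602.4,97.7,98,-88.7)
E
```

```text
clock 8.50 pos [605.   98.6  99.8] yaw -87.5 | shift cm [0.07 0.26 0.18] turn 0.021 | j [ 0.43  0.49 -0.19  0.01 -0.91 -0.39] F [-0.4  0.2 -0.2] T [-0.02  0.06 -0.02] w 85.5 zax [-0.007 -0.012 -1.   ]
```

>>> send_rows(
  steps=[
    [[0.1, 0.25, 0.2, 0.02, 1], [0, 0, 0, 0, 0], [0, 0, 0, 0, 0], [0, 0, 0, 0, 0], [0, 0, 0, 0, 0], [0, 0, 0, 0, 0], [0, 0, 0, 0, 0]],
  ],
)

```text
clock: 9.08
position: [602.5, 97.7, 101.7]
ee_rot: [0.717, -0.697, 0.002, 0.007]
contact_force: [-4.6, 1.0, 6.6]
gripper_width: 14.0
```

>>> send_rows(
  steps=[
    [[0, 0, 0, -0.12, 0], [0, 0, 0, -0.12, 0], [0, 0, 0, -0.12, 0], [0, 0, 0, -0.12, 0], [0, 0, 0, -0.12, 0], [0, 0, 0, -0.12, 0], [0, 0, 0, -0.12, 0], [0, 0, 0, -0.12, 0], [0, 0, 0, -0.12, 0], [0, 0, 0, -0.12, 0]],
  ],
)

```text
clock: 9.92
position: [603.2, 98.7, 102.7]
ee_rot: [0.989, -0.147, 0.0, 0.003]
contact_force: [-1.1, 0.8, -1.9]
gripper_width: 14.6
```

```bash
python3 - <<'E'
from h import *
to(602.4,97.7,98,49)
E
```

```text
clock 9.92 pos [603.2  98.7 102.7] yaw -16.9 | shift cm [-0.05  0.12  0.47] turn -1.150 | j [ 0.43  0.48 -0.19  0.01 -0.9   0.84] F [-1.1  0.8 -1.9] T [ 0.09 -0.12 -0.17] w 14.6 zax [ 0.    -0.006 -1.   ]
```

>>> send_rows(
  steps=[
    [[0, 0, 0, -0.12, 0], [0, 0, 0, -0.12, 0], [0, 0, 0, -0.12, 0], [0, 0, 0, -0.12, 0], [0, 0, 0, -0.12, 0], [0, 0, 0, -0.12, 0], [0, 0, 0, -0.12, 0], [0, 0, 0, -0.12, 0], [0, 0, 0, -0.12, 0], [0, 0, 0, -0.1, 0]],
  ],
)

```text
clock: 10.75
position: [601.9, 98.9, 103.5]
ee_rot: [0.898, 0.441, 0.002, -0.002]
contact_force: [0.7, 1.0, -1.2]
gripper_width: 14.2
```

```bash
python3 - <<'E'
from h import *
to(602.4,97.7,98,49)
E
```

```text
clock 10.75 pos [601.9  98.9 103.5] yaw 52.3 | shift cm [-0.06  0.11  0.55] turn 0.058 | j [ 0.43  0.47 -0.2  -0.   -0.9   2.06] F [ 0.7  1.  -1.2] T [ 0.01 -0.32 -3.72] w 14.2 zax [ 0.001  0.005 -1.   ]
```

>>> send_rows(
  steps=[
    [[0, 0, 0, 0, 1], [0, 0, 0, 0, 1], [0, 0, 0, 0, 1], [0, 0, 0, 0, 1], [0, 0, -2, 0, 1], [0, 0, -2.5, 0, 1], [0, 0, -2.5, 0, 1], [0, 0, -1, 0, 1]],
  ],
)

```text
clock: 11.42
position: [600.0, 97.5, 183.9]
ee_rot: [0.897, 0.441, -0.003, -0.001]
contact_force: [0.8, 1.0, 0.4]
gripper_width: 85.5
```

```bash
python3 - <<'E'
from h import *
to(593.6,317.6,170,-94)
for u,v in [(320,110),(320,140),(320,160),(309,135),(331,135)]: print(w('scene',u,v))
E
```

```text
clock 11.42 pos [600.   97.5 183.9] yaw 52.4 | shift cm [ 17.04 -13.94   1.38] turn 2.554 | j [ 0.43  0.39 -0.1  -0.   -1.08  2.06] F [0.8 1.  0.4] T [-0.   -0.04  0.02] w 85.5 zax [-0.006 -0.001 -1.   ]
[716.11434861 424.62662493 211.33103172]
[719.91427441 428.841128   109.95386566]
[719.58259261 425.82216044  40.49193289]
[1246.00628315 1617.6750731  -589.24538035]
[761.06323219 435.31776645 114.28687752]
```

>>> send_rows(
  steps=[
    [[2.4, -2, 0, 0, 1], [2.4, -2, 0, 0, 1], [2.4, -2, 0, 0, 1], [2.4, -2, 0, 0, 1], [2.4, -2, 0, 0, 1], [2.4, -2, 0, 0, 1], [2.4, -1.9, 0, 0, 1], [0, 0, 0, 0.125, 1], [0, 0, 0, 0.125, 1], [0, 0, 0, 0.125, 1]],
  ],
)

```text
clock: 12.25
position: [592.5, 326.6, 192.1]
ee_rot: [0.965, 0.263, 0.002, 0.002]
contact_force: [-0.2, -0.4, -0.3]
gripper_width: 85.1
```

>>> send_rows(
  steps=[
    [[0, 0, 0, 0.125, 1], [0, 0, 0, 0.125, 1], [0, 0, 0, 0.125, 1], [0, 0, 0, 0.125, 1], [0, 0, 0, 0.125, 1], [0, 0, 0, 0.125, 1], [0, 0, 0, 0.125, 1], [0, 0, 0, 0.125, 1], [0, 0, 0, 0.125, 1], [0, 0, 0, 0.125, 1]],
  ],
)

```text
clock: 13.08
position: [589.8, 327.7, 192.9]
ee_rot: [0.936, -0.352, 0.004, 0.004]
contact_force: [0.6, 0.5, -0.1]
gripper_width: 85.5
```

>>> send_rows(
  steps=[
    [[0, 0, 0, 0.125, 1], [0, 0, 0, 0.125, 1], [0, 0, 0, 0.125, 1], [0, 0, 0, 0.125, 1], [0, 0, 0, 0.125, 1], [0, 0, 0, 0.125, 1], [0, 0, 0, 0.125, 1], [0, 0, 0, 0, 1]],
  ],
)

```text
clock: 13.75
position: [588.1, 327.4, 194.0]
ee_rot: [-0.698, 0.716, -0.007, -0.005]
contact_force: [-0.3, -0.2, -0.3]
gripper_width: 85.6
```

```bash
python3 - <<'E'
from h import *
b,_=grab('wrist','w5.png')
to(593.6,317.6,98,-94)
E
```

```text
clock 13.80 pos [588.1 327.4 194. ] yaw -91.2 | shift cm [ 0.81 -0.54  9.62] turn 0.049 | j [ 0.75  0.49  0.08  0.02 -1.17 -0.78] F [-0.3  0.5  0.1] T [ 0.02  0.04 -0.01] w 85.4 zax [ 0.003 -0.017 -1.   ]
```

View pics/w5.png

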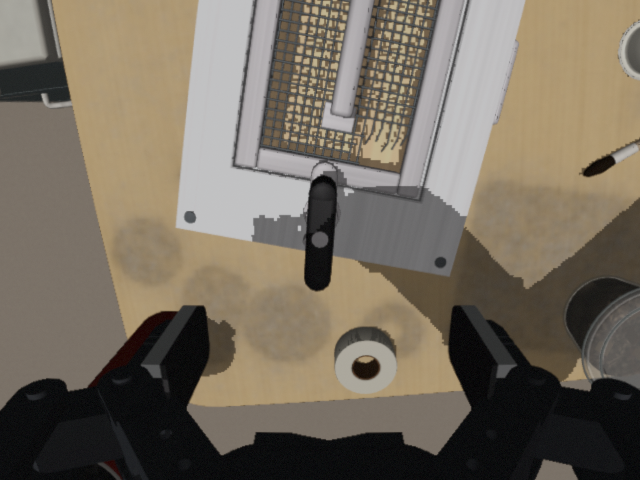

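The single grip's dot is at (320,240), with the bar ends at (322,180) and (317,288). The tape roll is low and out of the way.

```bash
python3 - <<'E'
from h import *
print(w('wrist',320,240,128)); d=w('wrist',322,183,127)-w('wrist',317,286,127);print(np.degrees(np.arctan2(d[1],d[0])))
E
```

```text
[593.30755351 318.68675612 128.        ]
-94.41648228482094
```

>>> send_rows(
  steps=[
    [[0.8, -0.5, 2, 0.02, 1], [0, 0, 2, 0, 1], [0, 0, 2, 0, 1], [0, 0, 2, 0, 1], [0, 0, 1.5, 0, 1]],
  ],
)

```text
clock: 14.22
position: [596.6, 319.9, 102.9]
ee_rot: [-0.699, 0.715, -0.009, 0.002]
contact_force: [-0.1, -0.0, 0.5]
gripper_width: 85.5
```

```bash
python3 - <<'E'
from h import *
to(593.6,317.6,98,-92)
E
```

```text
clock 14.22 pos [596.6 319.9 102.9] yaw -91.2 | shift cm [0.23 0.3  0.48] turn 0.013 | j [ 0.74  0.57 -0.03  0.02 -0.97 -0.77] F [-0.1 -0.   0.5] T [-0.02  0.05  0.03] w 85.5 zax [ 0.015 -0.01  -1.   ]
```

>>> send_rows(
  steps=[
    [[0.2, 0.3, 0.4, 0.05, 1], [0, 0, 0, 0, 0], [0, 0, 0, 0, 0], [0, 0, 0, 0, 0], [0, 0, 0, 0, 0], [0, 0, 0, 0, 0], [0, 0, 0, 0, 0]],
  ],
)

```text
clock: 14.8
position: [592.7, 317.3, 96.3]
ee_rot: [-0.687, 0.727, -0.009, -0.001]
contact_force: [0.3, -1.2, -1.1]
gripper_width: 14.0
```

```bash
python3 - <<'E'
from h import *
to(593.6,317.9,98,-92)
E
```

```text
clock 14.80 pos [592.7 317.3  96.3] yaw -93.2 | shift cm [-0.06 -0.09 -0.17] turn -0.021 | j [ 0.74  0.57 -0.04  0.02 -0.95 -0.81] F [ 0.3 -1.2 -1.1] T [-0.31  0.31 -0.1 ] w 14.0 zax [ 0.011 -0.014 -1.   ]
```

>>> send_rows(
  steps=[
    [[0, 0, 0, -0.12, 0], [0, 0, 0, -0.12, 0], [0, 0, 0, -0.12, 0], [0, 0, 0, -0.12, 0], [0, 0, 0, -0.12, 0], [0, 0, 0, -0.12, 0], [0, 0, 0, -0.12, 0], [0, 0, 0, -0.12, 0], [0, 0, 0, -0.12, 0], [0, 0, 0, -0.12, 0]],
  ],
)

```text
clock: 15.63
position: [595.1, 318.7, 97.1]
ee_rot: [0.982, -0.189, 0.009, 0.002]
contact_force: [0.8, 0.4, -2.2]
gripper_width: 14.0
```

>>> send_rows(
  steps=[
    [[0, 0, 0, -0.12, 0], [0, 0, 0, -0.12, 0], [0, 0, 0, -0.12, 0], [0, 0, 0, -0.12, 0], [0, 0, 0, -0.12, 0]],
  ],
)

```text
clock: 16.05
position: [595.1, 320.2, 97.5]
ee_rot: [0.992, 0.122, 0.008, 0.002]
contact_force: [-0.3, 1.0, -0.9]
gripper_width: 14.2
```

```bash
python3 - <<'E'
from h import *
to(593.6,317.9,98,29)
E
```

```text
clock 16.05 pos [595.1 320.2  97.5] yaw 14.1 | shift cm [-0.2   0.19 -0.05] turn -0.261 | j [ 0.74  0.57 -0.04  0.02 -0.95  1.07] F [-0.3  1.  -0.9] T [ 0.27  0.19 -0.16] w 14.2 zax [ 0.017 -0.002 -1.   ]
```

>>> send_rows(
  steps=[
    [[0, 0, 0, -0.12, 0], [0, 0, 0, -0.12, 0], [0, 0, 0, -0.1, 0]],
  ],
)

```text
clock: 16.3
position: [594.8, 320.7, 97.8]
ee_rot: [0.957, 0.29, 0.008, 0.001]
contact_force: [0.2, -1.1, -0.4]
gripper_width: 14.1
```

```bash
python3 - <<'E'
from h import *
to(593.6,317.9,98,29)
E
```

```text
clock 16.30 pos [594.8 320.7  97.8] yaw 33.8 | shift cm [-0.25  0.16 -0.03] turn 0.083 | j [ 0.74  0.57 -0.04  0.01 -0.95  1.42] F [ 0.2 -1.1 -0.4] T [ 0.02 -0.17 -2.93] w 14.1 zax [ 0.016  0.003 -1.   ]
```

>>> send_rows(
  steps=[
    [[0, 0, 0, 0, 1], [0, 0, 0, 0, 1], [0, 0, 0, 0, 1], [0, 0, 0, 0, 1], [0, 0, -2, 0, 1], [0, 0, -2.5, 0, 1], [0, 0, -2.5, 0, 1], [0, 0, -2.5, 0, 1]],
  ],
)

```text
clock: 16.97
position: [590.9, 318.8, 190.0]
ee_rot: [0.957, 0.289, 0.002, 0.004]
contact_force: [0.6, 0.5, 0.1]
gripper_width: 85.7
```

```bash
python3 - <<'E'
from h import *
to(571,213.4,180,-102)
E
```

```text
clock 16.97 pos [590.9 318.8 190. ] yaw 33.6 | shift cm [-7.5   7.66  1.05] turn 2.367 | j [ 0.74  0.49  0.07  0.01 -1.15  1.41] F [0.6 0.5 0.1] T [ 0.01 -0.04 -0.04] w 85.7 zax [ 0.007 -0.006 -1.   ]
```

>>> send_rows(
  steps=[
    [[-2.4, 2.4, -1, 0, 1], [-2.4, 2.4, -1, 0, 1], [-2.4, 2.4, -1, 0, 1], [0, 0, -1, 0.125, 1], [0, 0, 0, 0.125, 1], [0, 0, 0, 0.125, 1], [0, 0, 0, 0.125, 1], [0, 0, 0, 0.125, 1], [0, 0, 0, 0.125, 1], [0, 0, 0, 0.125, 1]],
  ],
)

```text
clock: 17.8
position: [574.0, 218.3, 246.6]
ee_rot: [0.99, -0.142, 0.015, -0.005]
contact_force: [-0.3, 0.3, -0.4]
gripper_width: 85.3
```

>>> send_rows(
  steps=[
    [[0, 0, 0, 0.125, 1], [0, 0, 0, 0.125, 1], [0, 0, 0, 0.125, 1], [0, 0, 0, 0.125, 1], [0, 0, 0, 0.125, 1], [0, 0, 0, 0.125, 1], [0, 0, 0, 0.125, 1], [0, 0, 0, 0.125, 1], [0, 0, 0, 0.125, 1], [0, 0, 0, 0.125, 1]],
  ],
)

```text
clock: 18.63
position: [575.1, 220.1, 251.2]
ee_rot: [0.72, -0.694, 0.012, -0.017]
contact_force: [0.2, 0.1, -0.2]
gripper_width: 85.2
```

>>> send_rows(
  steps=[
    [[0, 0, 0, 0.125, 1], [0, 0, 0, 0.125, 1], [0, 0, 0, 0, 1]],
  ],
)

```text
clock: 18.88
position: [575.4, 220.7, 252.5]
ee_rot: [-0.627, 0.779, -0.011, 0.019]
contact_force: [-0.4, -0.1, -0.4]
gripper_width: 85.3
```

```bash
python3 - <<'E'
from h import *
b,_=grab('wrist','w6.png')
to(571,213.4,90,-102)
E
```

```text
clock 18.93 pos [575.4 220.7 252.6] yaw -102.1 | shift cm [ 1.08  0.94 16.22] turn -0.002 | j [ 0.64  0.33 -0.02  0.02 -1.17 -0.86] F [-0.3 -0.1 -0. ] T [-0.03  0.07 -0.  ] w 85.6 zax [ 0.044  0.008 -0.999]
```

View pics/w6.png

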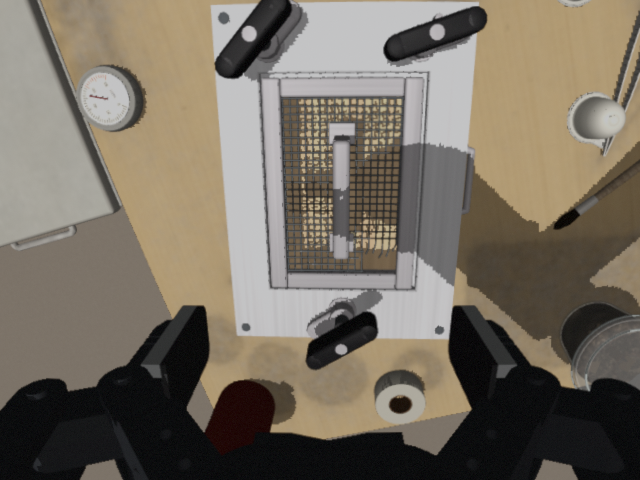

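The picture shows all three bolts turned to their stops. The handle bar runs from (342,138) to (342,257), about 16 px wide, and the insert sits square in its recess.

```bash
python3 - <<'E'
from h import *
a=w('wrist',342,138,111);b=w('wrist',342,258,111);print(a,b,(a+b)/2);d=a-b;print(np.hypot(*d[:2]),np.degrees(np.arctan2(d[1],d[0])))
to(*((a+b)/2)[:2],88,-102)
E
```

```text
[562.08803627 170.84110415 111.        ] [579.59384577 254.72778679 111.        ] [570.84094102 212.78444547 111.        ]
85.693808935241 -101.78754420555367
clock 18.93 pos [575.4 220.7 252.6] yaw -102.1 | shift cm [ 1.14  0.95 16.42] turn -0.002 | j [ 0.64  0.33 -0.02  0.02 -1.17 -0.86] F [-0.3 -0.1 -0. ] T [-0.03  0.07 -0.  ] w 85.6 zax [ 0.044  0.008 -0.999]
```

>>> send_rows(
  steps=[
    [[1.1, 0.9, 2.5, 0, 1], [0, 0, 3, 0, 1], [0, 0, 3, 0, 1], [0, 0, 2.5, 0, 1], [0, 0, 2, 0, 1], [0, 0, 1, 0, 1], [0, 0, 0.5, 0, 1], [0, 0, 0, 0, 1]],
  ],
)

```text
clock: 19.6
position: [574.3, 215.1, 107.0]
ee_rot: [-0.638, 0.769, -0.013, 0.025]
contact_force: [0.7, -0.3, -0.7]
gripper_width: 85.1
```

```bash
python3 - <<'E'
from h import *
to(570.8,212.8,88,-102)
E
```

```text
clock 19.60 pos [574.3 215.1 107. ] yaw -100.6 | shift cm [0.33 0.4  1.88] turn 0.024 | j [ 0.63  0.45 -0.24  0.03 -0.83 -0.84] F [ 0.7 -0.3 -0.7] T [-0.04  0.12  0.01] w 85.1 zax [ 0.055  0.013 -0.998]
```

>>> send_rows(
  steps=[
    [[0.35, 0.4, 1.3, 0.024, 1], [0, 0, 0.5, 0, 1], [0, 0, 0, 0, 1]],
  ],
)

```text
clock: 19.85
position: [573.4, 214.2, 92.0]
ee_rot: [-0.63, 0.776, -0.013, 0.029]
contact_force: [0.5, 0.8, 0.4]
gripper_width: 85.3
```

```bash
python3 - <<'E'
from h import *
to(570.8,212.8,88,-102)
E
```

```text
clock 19.85 pos [573.4 214.2  92. ] yaw -101.8 | shift cm [0.2  0.25 0.39] turn 0.004 | j [ 0.63  0.46 -0.26  0.03 -0.78 -0.86] F [0.5 0.8 0.4] T [-0.01  0.12 -0.02] w 85.3 zax [ 0.062  0.016 -0.998]
```

>>> send_rows(
  steps=[
    [[0.15, 0.15, 0.2, 0, 1], [0, 0, 0, 0, 0], [0, 0, 0, 0, 0], [0, 0, 0, 0, 0], [0, 0, 0, 0, 0], [0, 0, 0, 0, 0], [0, 0, 0, 0, 0], [0, 0, 0, 0, 0]],
  ],
)

```text
clock: 20.52
position: [573.8, 215.1, 95.5]
ee_rot: [-0.631, 0.775, -0.014, 0.033]
contact_force: [-0.9, 1.0, 2.0]
gripper_width: 10.5
```

```bash
python3 - <<'E'
from h import *
to(570.8,212.8,88,-102)
E
```

```text
clock 20.52 pos [573.8 215.1  95.5] yaw -101.6 | shift cm [0.31 0.29 0.73] turn 0.007 | j [ 0.63  0.46 -0.27  0.03 -0.78 -0.86] F [-0.9  1.   2. ] T [ 0.17  0.59 -0.13] w 10.5 zax [ 0.069  0.021 -0.997]
```

>>> send_rows(
  steps=[
    [[0, 0, -0.6, 0, 0], [0, 0, -0.8, 0, 0], [0, 0, -1, 0, 0], [0, 0, -1, 0, 0], [0, 0, 0, 0, 0]],
  ],
)

```text
clock: 20.93
position: [569.4, 213.0, 129.7]
ee_rot: [-0.631, 0.775, -0.013, 0.03]
contact_force: [0.3, 0.0, -2.9]
gripper_width: 10.5
```

```bash
python3 - <<'E'
from h import *
b,_=grab('wrist','w7.png')
im,_=grab('scene'); cv2.imwrite('pics/s7.png',cv2.resize(im[120:270,230:430],None,fx=3.9,fy=3.9,interpolation=cv2.INTER_CUBIC))
to(570.8,212.8,240,-102)
E
```

```text
clock 21.03 pos [568.5 212.6 127.8] yaw -101.7 | shift cm [ -0.38  -0.85 -11.18] turn 0.006 | j [ 0.64  0.42 -0.24  0.03 -0.86 -0.86] F [ 0.4  0.1 -3.2] T [-0.05  0.22  0.05] w 10.7 zax [ 0.06   0.017 -0.998]
```

View pics/s7.png

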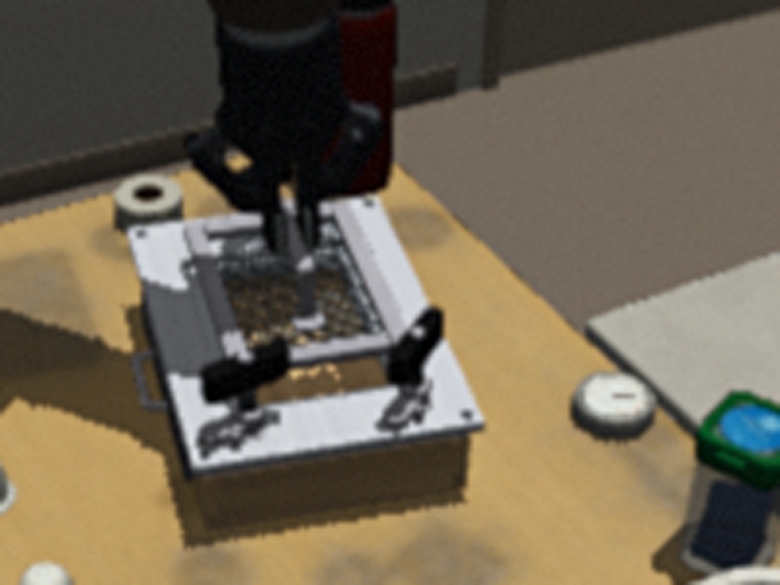

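The insert hangs free: the picture shows it raised clear of the recess at (290,290) with all three feet swung away, and the tool reads about 3 N of load. I'll raise it further and carry it.

>>> send_rows(
  steps=[
    [[0, 0, -1.5, 0, 0], [0, 0, -2.5, 0, 0], [0, 0, -3, 0, 0], [0, 0, -3, 0, 0], [0, 0, -1.5, 0, 0], [0, 0, -0.5, 0, 0]],
  ],
)

```text
clock: 21.53
position: [557.7, 208.4, 245.4]
ee_rot: [-0.63, 0.776, -0.011, 0.021]
contact_force: [1.2, 1.2, -3.3]
gripper_width: 10.3
```

```bash
python3 - <<'E'
from h import *
to(573,-250,240,-90)
E
```

```text
clock 21.53 pos [557.7 208.4 245.4] yaw -101.8 | shift cm [ 44.55 -10.9    0.18] turn -0.206 | j [ 0.64  0.3  -0.09  0.02 -1.14 -0.86] F [ 1.2  1.2 -3.3] T [-0.04  0.08  0.05] w 10.3 zax [ 0.046  0.009 -0.999]
```

>>> send_rows(
  steps=[
    [[1.5, -0.3, 0, 0, 0], [3, -0.7, 0, 0, 0], [3, -0.7, 0, 0, 0], [3, -0.7, 0, 0, 0], [3, -0.7, 0, -0.05, 0], [3, -0.7, 0, -0.05, 0], [3, -0.7, 0, -0.05, 0], [3, -0.6, 0, -0.05, 0], [3, 0, 0, 0, 0], [3, 0, 0, 0, 0]],
  ],
)

```text
clock: 22.37
position: [564.1, -92.4, 229.2]
ee_rot: [0.711, -0.703, 0.005, -0.013]
contact_force: [0.2, 0.2, -4.4]
gripper_width: 10.7
```

```bash
python3 - <<'E'
from h import *
b,_=grab('wrist','w8.png')
to(573,-344,240,-90)
E
```

```text
clock 22.42 pos [563.4 -97.1 228.7] yaw -89.6 | shift cm [24.69 -0.81 -1.3 ] turn 0.007 | j [ 0.11  0.29 -0.14 -0.01 -1.12 -0.1 ] F [ 1.2 -0.8 -1.6] T [ 0.02 -0.06  0.03] w 10.7 zax [ 0.023  0.008 -1.   ]
```

View pics/w8.png

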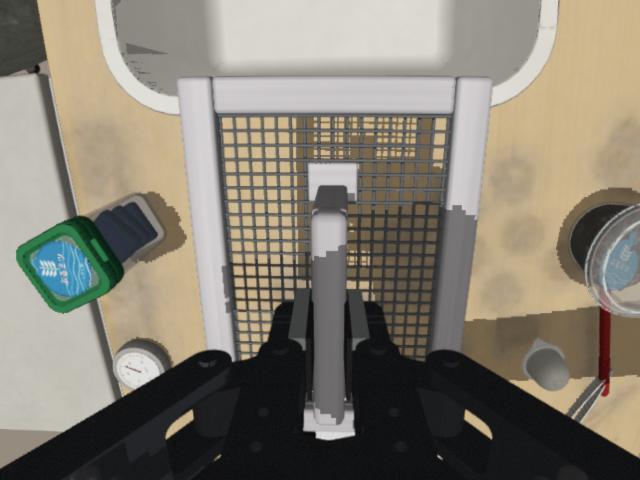

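The insert is held level and square. The tub rim's outer edges are at (97,5) and (558,5), and its floor spans u 220 to 445 at the top of the picture.

```bash
python3 - <<'E'
from h import *
L,Rr=w('wrist',97,5,125),w('wrist',558,5,125);print(L,Rr,(L+Rr)/2)
L,Rr=w('wrist',222,5,9),w('wrist',445,5,9);print(L,Rr,(L+Rr)/2)
# tub long rim edges in scene -> fit rectangle of rim depth points
z=load('scene');im,d=optics.get_image('scene');np.savez('scene.npz',im=im,d=d,p=z['p'],q=z['q'])
P=[]
for v in range(255,475,2):
  for u in range(330,565,2):
    if d[v,u]>0:
      p=w('scene',u,v)
      if 118<p[2]<136 and 400<p[0]<760 and -560<p[1]<-130:P.append(p[:2])
P=np.array(P,np.float32);print(len(P),cv2.minAreaRect(P),P.min(0),P.max(0))
E
```

```text
[ 697.33072422 -220.99619175  125.        ] [ 445.00041788 -222.62337837  125.        ] [ 571.16557105 -221.80978506  125.        ]
[ 656.95599347 -241.95744311    9.        ] [ 480.35027408 -243.3331742     9.        ] [ 568.65313378 -242.64530866    9.        ]Traceback (most recent call last):
  File "<stdin>", line 10, in <module>
  File "h.py", line 13, in w
    c=optics.get_calibration(n);K=np.array(c['K']);S=load(n)
ValueError: time passes only in moves, steps and waits
```

```bash
python3 - <<'E'
from h import *
c=optics.get_calibration('scene');K=np.array(c['K']);D=np.array([c['k1'],0,0,0,0.]);d=load('scene')['d']
v,u=np.mgrid[255:475:2,330:565:2];v=v.ravel();u=u.ravel();dd=d[v,u]
n=cv2.undistortPoints(np.stack([u,v],1).astype(float)[:,None],K,D)[:,0]
Rm=cv2.Rodrigues(np.array(c['rvec'],float))[0]
X=(np.c_[n,np.ones(len(n))]*dd[:,None]-np.array(c['tvec']).ravel())@Rm
m=(dd>0)&(X[:,2]>118)&(X[:,2]<136)&(X[:,0]>400)&(X[:,0]<760)&(X[:,1]<-130)&(X[:,1]>-560)
P=X[m][:,:2].astype(np.float32);print(len(P),cv2.minAreaRect(P))
to(570,-350,240,-90)
E
```

```text
1160 ((573.9907836914062, -342.20611572265625), (255.64662170410156, 363.20703125), 1.5339043140411377)
clock 22.47 pos [563.6 -94.8 228.7] yaw -89.7 | shift cm [25.52 -0.52 -1.36] turn 0.006 | j [ 0.11  0.29 -0.14 -0.01 -1.12 -0.1 ] F [-0.8  0.4 -3.1] T [0.03 0.08 0.01] w 10.5 zax [ 0.024  0.009 -1.   ]
```

>>> send_rows(
  steps=[
    [[1.5, -0.1, -0.2, 0, 0], [3, -0.1, -0.2, 0, 0], [3, -0.1, -0.2, 0, 0], [3.2, -0.1, -0.2, 0, 0], [3.2, -0.1, -0.2, 0, 0], [3, 0, 0, 0, 0], [3, 0, 0, 0, 0], [2, 0, 0, 0, 0], [1, 0, 0, 0, 0], [0, 0, 0, 0, 0]],
  ],
)

```text
clock: 23.3
position: [560.6, -333.8, 218.1]
ee_rot: [0.708, -0.706, -0.008, -0.006]
contact_force: [0.1, 0.1, -2.3]
gripper_width: 10.6
```

```bash
python3 - <<'E'
from h import *
to(573.5,-342,60,-88.5)
E
```

```text
clock 23.30 pos [ 560.6 -333.8  218.1] yaw -89.8 | shift cm [ 1.13 -1.32 15.79] turn -0.023 | j [-0.3   0.45  0.08 -0.02 -1.21  0.31] F [ 0.1  0.1 -2.3] T [-0.06 -0.04  0.02] w 10.6 zax [-0.002  0.019 -1.   ]
```

>>> send_rows(
  steps=[
    [[0.9, -1.3, 0.5, -0.02, 0], [0, 0, 2, 0, 0], [0, 0, 2.5, 0, 0], [0, 0, 2.5, 0, 0], [0, 0, 2.5, 0, 0], [0, 0, 1.5, 0, 0], [0, 0, 0, 0, 0]],
  ],
)

```text
clock: 23.88
position: [572.1, -333.7, 94.4]
ee_rot: [0.716, -0.698, -0.011, -0.006]
contact_force: [-0.0, -0.2, -3.5]
gripper_width: 10.6
```

```bash
python3 - <<'E'
from h import *
to(573.5,-342,45,-88.5)
E
```

```text
clock 23.88 pos [ 572.1 -333.7   94.4] yaw -88.5 | shift cm [ 0.96 -0.15  4.92] turn 0.000 | j [-0.29  0.57 -0.04 -0.03 -0.98  0.34] F [-0.  -0.2 -3.5] T [-0.05  0.14 -0.  ] w 10.6 zax [-0.007  0.025 -1.   ]
```

>>> send_rows(
  steps=[
    [[0.7, -0.1, 1.2, 0, 0], [0, 0, 1.2, 0, 0], [0, 0, 0.8, 0, 0], [0, 0, 0.5, 0, 0], [0, 0, 0.5, 0, 0], [0, 0, 0.3, 0, 0]],
  ],
)

```text
clock: 24.38
position: [575.2, -338.4, 47.6]
ee_rot: [0.718, -0.696, -0.009, -0.007]
contact_force: [-0.7, 0.3, -3.4]
gripper_width: 10.3
```

```bash
python3 - <<'E'
from h import *
to(573.5,-342,43,-88.5)
E
```

```text
clock 24.38 pos [ 575.2 -338.4   47.6] yaw -88.3 | shift cm [0.37 0.18 0.45] turn 0.004 | j [-0.3   0.63 -0.07 -0.03 -0.89  0.35] F [-0.7  0.3 -3.4] T [-0.08 -0.03  0.03] w 10.3 zax [-0.004  0.023 -1.   ]
```

>>> send_rows(
  steps=[
    [[0, 0, 0.3, 0, 0], [0, 0, 0.2, 0, 0], [0, 0, 0.2, 0, 0]],
  ],
)

```text
clock: 24.63
position: [575.7, -339.6, 42.8]
ee_rot: [0.718, -0.696, -0.008, -0.007]
contact_force: [-3.7, -0.3, 3.3]
gripper_width: 10.4
```

```bash
python3 - <<'E'
from h import *
to(573.5,-342,43,-88.5)
E
```

```text
clock 24.63 pos [ 575.7 -339.6   42.8] yaw -88.2 | shift cm [ 0.23  0.22 -0.02] turn 0.005 | j [-0.3   0.63 -0.07 -0.02 -0.88  0.35] F [-3.7 -0.3  3.3] T [0.18 0.72 0.17] w 10.4 zax [-0.002  0.02  -1.   ]
```

The insert has touched the tub floor: the vertical force went from -3.4 to +3.3 N. I'll release and withdraw.

>>> send_rows(
  steps=[
    [[0, 0, 0, 0, 0.6], [0, 0, 0, 0, 0.6], [0, 0, 0, 0, 0.6], [0, 0, -1, 0, 0.6], [0, 0, -2.5, 0, 0.6], [0, 0, -3, 0, 0.6], [0, 0, -3, 0, 0.6], [0, 0, -3, 0, 0.6], [0, 0, -3, 0, 0.6], [0, 0, -3, 0, 0.6]],
  ],
)

```text
clock: 25.47
position: [575.4, -342.4, 235.5]
ee_rot: [0.718, -0.696, -0.009, -0.006]
contact_force: [1.0, -0.0, 0.5]
gripper_width: 51.0
```

>>> send_rows(
  steps=[
    [[0, 0, -1.5, 0, 0.6], [0, 0, 0, 0, 0.6], [0, 0, 0, 0, 0.6]],
  ],
)

```text
clock: 25.72
position: [578.7, -344.5, 264.7]
ee_rot: [0.718, -0.696, 0.002, -0.01]
contact_force: [0.5, -0.1, -1.3]
gripper_width: 50.9
```

```bash
python3 - <<'E'
from h import *
im,_=grab('scene');b,_=grab('wrist')
to(573,-342,240)
A=cv2.resize(im[140:480,230:580],(400,389));B=cv2.resize(b,(400,300))
B=cv2.copyMakeBorder(B,0,89,0,0,cv2.BORDER_CONSTANT);cv2.imwrite('pics/f.png',np.hstack([A,B]))
E
```

```text
clock 25.82 pos [ 578.3 -344.4  263.2] yaw -88.1 | shift cm [-0.23  0.55  2.31] turn 0.000 | j [-0.3   0.45  0.19 -0.02 -1.31  0.34] F [-0.4  0.   0. ] T [ 0.    0.03 -0.03] w 51.0 zax [ 0.013  0.013 -1.   ]
```

View pics/f.png

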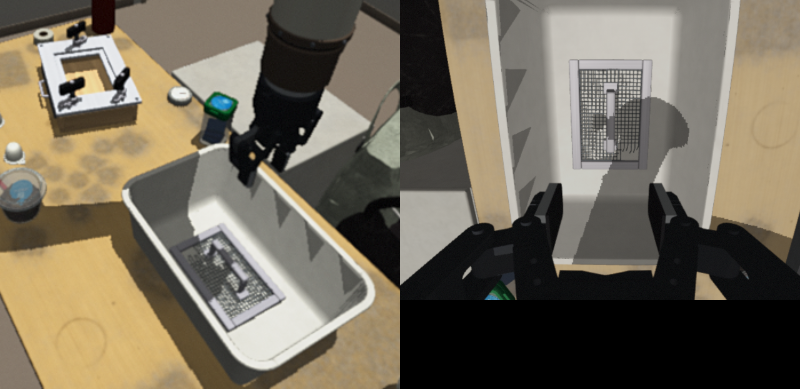

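The insert lies flat in the tub. The canister, jar and tub stand where they were. Last, I'll work out the bolt angles from the earlier overhead picture, w6.

```bash
python3 - <<'E'
from h import *
q=np.array([-0.627,0.779,-0.011,0.019]);np.savez('wrist.npz',d=np.zeros((480,640)),p=np.array([575.4,220.7,252.6]),q=q/np.linalg.norm(q))
for n,a,b,s in [('near',(390,48),(482,14),-93.4),('far',(226,68),(281,5),-88.4),('single',(312,362),(372,319),-93.2)]:
  d=w('wrist',*b,128)-w('wrist',*a,128);e=np.degrees(np.arctan2(d[1],d[0]));t=(e-s)%180;print(n,round(e,1),'turned',round(np.radians(t),2))
E
```

```text
near -172.2 turned 1.77
far -147.3 turned 2.11
single -151.4 turned 2.13
```

The angle read from w6 is unclear for near and far, because those bars are at the picture's edge. I'll fly back and measure all three bar tops from depth.

>>> send_rows(
  steps=[
    [[-2, 0, -0.5, 0, 0.6], [-3.5, 0.2, -0.5, 0, 0.6], [-3.7, 0.2, -0.5, 0, 0.6], [-3.7, 0.2, -0.5, 0, 0.6], [-3.7, 0.2, -0.5, 0, 0.6], [-3.7, 0.2, 0, 0, 0.6], [-3.7, 0.2, 0, 0, 0.6], [-3.7, 0.2, 0, 0, 0.6], [-3.7, 0.2, 0, 0, 0.6], [-3.7, 0.2, 0, 0, 0.6]],
  ],
)

```text
clock: 26.65
position: [540.7, 14.4, 270.8]
ee_rot: [0.713, -0.701, -0.016, 0.004]
contact_force: [0.0, 0.7, 0.4]
gripper_width: 51.3
```

```bash
python3 - <<'E'
from h import *
to(570,190,290,-100)
E
```

```text
clock 26.65 pos [540.7  14.4 270.8] yaw -89.0 | shift cm [-17.54  -3.18  -1.7 ] turn 0.191 | j [ 0.31  0.23 -0.11 -0.03 -1.26 -0.29] F [0.  0.7 0.4] T [-0.05 -0.16  0.01] w 51.3 zax [-0.028  0.017 -0.999]
```

>>> send_rows(
  steps=[
    [[-3, -0.6, -0.5, 0.05, 0.6], [-3, -0.6, -0.5, 0.05, 0.6], [-3, -0.6, -0.5, 0.05, 0.6], [-3, -0.6, -0.5, 0.04, 0.6], [-2.5, -0.6, 0, 0, 0.6], [0, 0, 0, 0, 0.6], [0, 0, 0, 0, 0.6]],
  ],
)

```text
clock: 27.23
position: [575.7, 169.6, 277.1]
ee_rot: [-0.643, 0.765, 0.021, -0.018]
contact_force: [0.1, -0.1, 0.1]
gripper_width: 51.3
```

```bash
cat > bars.py <<'E'
from h import *
im,d=grab('wrist','w9.png');S=load('wrist');to(570,190,290,-100)
c=optics.get_calibration('wrist');K=np.array(c['K']);D=np.array([c['k1'],0,0,0,0.])
v,u=np.mgrid[0:480,0:640];v=v.ravel();u=u.ravel();dd=d[v,u]
n=cv2.undistortPoints(np.stack([u,v],1).astype(float)[:,None],K,D)[:,0]
H=np.array(c['hand_eye']);M=R.from_quat(S['q']).as_matrix()
X=((np.c_[n,np.ones(len(n))]*dd[:,None])@H[:3,:3].T+H[:3,3])@M.T+S['p']
C=np.array([571,213.4]);ang=np.radians(-12.1)
B=(X[:,:2]-C)@np.array([[np.cos(ang),-np.sin(ang)],[np.sin(ang),np.cos(ang)]])  # box frame
for name,p in [('single',(0,107)),('near',(-55,-107)),('far',(55,-107))]:
    for lo,hi in ((124,140),(76,84.5)):
        r=40 if lo>100 else 45
        m=(dd>0)&(X[:,2]>lo)&(X[:,2]<hi)&(np.hypot(*(B-p).T)<r)
        if m.sum()<20: print(name,lo,m.sum());continue
        P=B[m];mu=P.mean(0);a=np.linalg.svd(P-mu,full_matrices=False)[2][0]
        print(name,lo,m.sum(),'off',(mu-p).round(1),'z',np.median(X[m,2]).round(1),'box-frame angle %.3f rad mod pi'%(np.arctan2(a[1],a[0])%np.pi), 'len',np.ptp((P-mu)@a).round(0))
E
python3 bars.py
```

```text
clock 27.28 pos [575.4 169.3 276.4] yaw -99.9 | shift cm [-1.94  0.96 -1.31] turn 0.001 | j [ 0.54  0.34  0.07 -0.04 -1.34 -0.7 ] F [ 0.4  0.7 -1. ] T [-0.01 -0.17 -0.  ] w 51.1 zax [-0.056  0.008 -0.998]
single 124 1163 off [ 0.4 -1.7] z 128.5 box-frame angle 0.579 rad mod pi len 62.0
single 76 532 off [14.9  6.4] z 81.3 box-frame angle 0.778 rad mod pi len 45.0
near 124 1812 off [ 0.9 -0.1] z 128.6 box-frame angle 0.332 rad mod pi len 61.0
near 76 230 off [-11.1 -12.5] z 81.2 box-frame angle 0.285 rad mod pi len 41.0
far 124 1908 off [-0.7 -0.5] z 128.9 box-frame angle 0.836 rad mod pi len 61.0
far 76 197 off [-17.3 -16.7] z 81.4 box-frame angle 0.952 rad mod pi len 35.0
```

```bash
python3 -c "
from h import *
to(570,190,290)
print(job.job_done())"
```

```text
clock 27.28 pos [575.4 169.3 276.4] yaw -99.9 | shift cm [-1.94  0.96 -1.31] turn 0.000 | j [ 0.54  0.34  0.07 -0.04 -1.34 -0.7 ] F [ 0.4  0.7 -1. ] T [-0.01 -0.17 -0.  ] w 51.1 zax [-0.056  0.008 -0.998]
the job is handed in; nothing more can be done
None
```

I unscrewed all three hook bolts to their stops while the insert was still in its seat. I then lifted the insert out by its handle, set it on the tub floor and handed the job in at 27.3 s. The hand-in gave no verdict.

**Bolts:** At each stop the wrist torque rose from about 0.15 N m to between 2 and 3.7 N m. A last depth measurement gives about 2.15 rad for single, 1.90 for near and 2.41 for far, all above the required 2.03, 1.78 and 2.28. Those values take "clamped" as the foot pointing straight at the insert.

**One disagreement:** Counted from the bars' angles before turning, the same measurement gives only about 2.0, 1.75–1.84 and 2.17 rad. My best explanation is that the bolts started 0.1–0.24 rad past clamped. I trusted the torque, which agrees with the first set of values.

**Insert and bystanders:** The last picture shows the insert flat and roughly central in the upright tub, with the canister, jar and tub apparently where they stood; I did not measure their positions again. The gripper was open and clear of everything at hand-in.

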